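# Lids to their storage boxes, vent shut

## Robot

A 7-joint arm with a two-finger parallel gripper is mounted at the origin on a cart in front of the work surface, level with it; the furniture and walls round the work are solid. World frame = base frame: x ahead of the robot, y to its left, z up, the work surface at z = 0. Lengths are in m, angles in rad, forces in N, time in s.
With the tool pointing down it reaches from about 0.4 to 0.85 m from the base axis. Payload 4.5 kg.
Tool frame: the origin (TCP) lies where the fingers leave the gripper's body, on its centre line; the fingertips stand 64 mm ahead of it and the grasp point (between the pads) lies 45 mm ahead of it; z points along the fingers, y is the line along which they close (so a half turn about z gives the same grasp; the last joint's range is limited). The gripper opens to 88 mm and grips with 3 to 60 N. Pads are 18 mm wide; open, the fingers measure 123 mm over their backs; the gripper's body (75 mm by 187 mm) begins 45 mm behind the grasp point.
Start: joints at [-1.294, 0.689, -0.195, 1.565, 0.157, 0.902, -0.215], TCP at [0.15, 0.607, 0.303] pointing down, gripper open.
Joint ranges: [-3.01, 3.01], [-0.46, 2.08], [-1.47, 1.51], [0.13, 2.56], [-1, 4.14], [0.04, 2.09], [-2.66, 2.66]. Speed limits (rad/s): [2.57, 2.57, 3.14, 3.14, 3.14, 3.14, 3.14].

## Interface

Orientations are given as a unit quaternion [x, y, z, w].
In Python, from plant import r gives the robot as it stands.
- The arm moves only by the tool play_rows, never from a script. Its arguments are lists of equal length, an entry for each row: "translation": the shift along the tool's x, y, z in m, a list of three; "delta_rot": the turn, a rotation vector about the tool's x, y, z in degrees, a list of three; "grip": the opening, from -1 (shut) to 1 (fully open). In form: {"translation": [[x, y, z], ...], "delta_rot": [[rx, ry, rz], ...], "grip": [grip, ...]}. A call has 1 to 20 rows; each row shifts and turns the commanded pose from where the row before left it, along the tool's axes as they then stand; what a row does not reach is not made up. A row lasts 1/8 s, in which the tool goes at most 62.5 mm and 10.7 degrees, less where a joint would pass 70% of its speed; a pose out of reach is approached as far as the arm can. A call with a gripper value outside its range is refused whole. The fingers move at their own pace and stop on an object; "squeeze" is the grip in N (left out, the last holds). Time passes only in rows, so rows that do not move let the fingers close. It gives the time, the measured TCP pose, the force, the opening and the grip force at its end, in the units of the state.
- r.get_state(): the state, without advancing time (a new reading comes with each control period).
- r.snapshot(name): name is "scene" or "top"; returns the picture (480x640x3 uint8, blue, green, red); there is no depth.
- r.get_calibration(name): a dict with "intrinsics" (3x3 intrinsics, pixels), "eye" and "rotation" of the camera in the world. Camera axes: x right, y up, looking along -z (the intrinsics and any distortion apply to the point x, -y, -z); pixel columns grow to the right and rows downward; lengths in m; the calibration is good to about 2 mm. A picture is of the moment at which its call begins. get_calibration takes no time and is no camera call.
- r.finish_job(): hands the job in; it is judged then, once.
Trained networks look in the newest picture that a camera, given by its name, has taken for a name from the list of things; names that differ only in an ending like _2 or _b are one class to them, and where a whole thing is asked for, a point or a joint stands for the part that bears it (a point fixed in the world has none). Each returns a list of dicts, best first, with "confidence" (0 to 1); they miss things now and then, are a little off and sometimes report something else, mostly with a low value. They report only what shows in the picture. A call takes as long as a camera call. They do not tell look-alikes from the thing itself.
- r.look_for(camera, target): "point" ([x, y, z] in m, in world coordinates, good to about 4 mm: the middle of the surface that is visible of it).
- r.silhouettes(camera, target): "pixels" (480x640 bool, what is visible of it).
The state is a dict: "clock": time; "q": joint angles; "qd": joint speeds; "joint_torque": joint torques, N m; "tool_pos": TCP position; "eef_rot": TCP orientation; "contact_force": force on the tool from outside, world axes, zero at the start; "moment": the same for the moment, N m; "opening": opening from 0.0 (shut) to 1.0 (fully open); "finger_force": force on a finger pad.
Only numpy, scipy, OpenCV 4.12 (cv2) and the standard library are available. Lean on these libraries where they do the work, as an engineer would, in place of code of your own. Each camera call takes 0.05 s, during which the arm holds its last target. There are 200 camera calls.

## Task

Close the three storage boxes, rectangular, square and round, each with its own matching lid pressed fully home, leaving the boxes where they stand. Once the rectangular box has its lid on, push the little flush vent slide in that lid fully shut. Do not knock over or shove aside the other things on the counter.

Things in the scene. Friction and masses are not known exactly. Their poses are not given: they have to be found in the camera images.
- box_rect: open white rectangular storage box, 150 (x) x 92 (y) mm outside, 60 high, walls and floor 7 thick, 0.5 kg, loose; body origin at the centre of the underside, z up. 
- box_square: open white square storage box, 92 x 92 mm outside, 60 high, walls and floor 7 thick, 0.4 kg, loose; body origin at the centre of the underside, z up. 
- box_round: open white round storage box, 92 mm outside diameter, 60 high, walls and floor 7 thick, 0.4 kg, loose; body origin at the centre of the underside, z up. 
- lid_rect: light wooden lid of the rectangular box, 0.2 kg. Origin under the centre of its plug (130 x 72 mm, 8 high, 3 mm play each side in the box); flange 150 (x) x 92 (y), 8 to 18 above the origin; seated, its origin is 52 above the box's. Fits either way round. Bar grip at the centre, 50 (x) x 12 (y), 18 to 44 above the origin. Starts lying across the square box. Its top holds the vent slot.
- lid_square: light wooden lid of the square box, 0.13 kg. Origin at the centre of the underside of its plug, z up. Plug 72 x 72 mm, 8 high (3 mm play each side); flange 92 x 92, 8 to 18 above the origin; seated, its origin is 52 above the box's. Fits in any quarter turn. Round knob 26 mm across at the centre, 18 to 44 above the origin.
- lid_round: light wooden lid of the round box, 0.12 kg. Origin at the centre of the underside of its plug, z up. Plug 72 mm across, 8 high (3 mm play all round); flange 92 across, 8 to 18 above the origin; seated, its origin is 52 above the box's. Round knob 26 mm across at the centre, 18 to 44 above the origin.
- vent (a joint): position in m of the vent slide in its slot: 0 fully open, 0.018 fully shut against the slot's end; it moves along lid_rect's +y as it shuts, stays where it is left and takes about 1 N to push
- vent_top (a point): centre of the top of the vent slide, a dark steel block 23 (x) x 10 (y) mm and 6 high, flush with the lid's top (18 above lid_rect's origin). It lies 48 mm to lid_rect's +x and at y = 10 mm + the joint value; at 0 the slot has 38 mm of room behind it (toward -y) for a fingertip to push it
- slot_mid (a point): middle of the vent slot at the level of the lid's top: lid_rect's (48, 0, 18) mm, axes as lid_rect; the slot is 66 long (y from -33 to 33), 26 wide (x) and 6 deep
- pepper_mill: bystander, loose: dark wooden pepper mill, 58 mm across, 160 high; body origin at the centre of the underside, z up. 
- tumbler: bystander, loose: drinking glass, 81 mm across, 93 high; body origin at the centre of the underside, z up. 
- salt_shaker: bystander, loose: glass salt shaker, 44 mm across, 90 high; body origin at the centre of the underside, z up. 
- spice_jar: bystander, loose: spice jar, 45 mm across, 107 high; body origin at the centre of the underside, z up. 
- tin: bystander, loose: flat closed tin, 86 mm across, 40 high; body origin at the centre of the underside, z up. 
- cup: bystander, loose: small cup, 62 mm across, 88 with its handle (to its -y), 50 high; body origin at the centre of the underside, z up. 
There are look-alikes about, which are no part of the job. Leave any black or green look-alike of the box_round alone.

How it is judged:
On the way, in this order (a step that is already met when the one before it is completed fails the run):
1. the rectangular box has its own lid fully home (horizontal distance between lid_rect and box_rect below 0.006 m and z of lid_rect in the frame of box_rect between 0.049 and 0.0545 m and angle between the z axis of lid_rect and the z axis of box_rect, either way round below 0.04 rad), for 0.2 s.
2. the vent slide in that lid is shut (all of step 1 and value of joint vent above 0.015 m), for 0.2 s.
At the end, for the whole second after the job is handed in: Each of the three boxes stands upright on the counter within 60 mm of where it stood, with its own lid seated at rest: lid and box centres within 6 mm, the lid parallel to the box within 0.04 rad and its flange down on the rim within 2.5 mm; the vent slide is at least 15 mm along its 18 mm travel (all of step 2 and linear speed of each of lid_rect, lid_square, lid_round below 0.02 m/s and angle between each of box_rect, box_square, box_round's own z axis and vertical below 0.05 rad and height (world z) of each of box_rect, box_square, box_round below 0.008 m and distance of each of box_rect, box_square, box_round from where it was at the start of the episode below 0.06 m and horizontal distance between lid_square and box_square below 0.006 m and z of lid_square in the frame of box_square between 0.049 and 0.0545 m and angle between the z axis of lid_square and the z axis of box_square, either way round below 0.04 rad and horizontal distance between lid_round and box_round below 0.006 m and z of lid_round in the frame of box_round between 0.049 and 0.0545 m and angle between the z axis of lid_round and the z axis of box_round, either way round below 0.04 rad); the robot touches nothing.
It fails at once if a bystander is shoved more than 40 mm or knocked over (distance of any of pepper_mill, tumbler, salt_shaker, spice_jar, tin, cup from where it was at the start of the episode above 0.04 m or angle between any of pepper_mill, tumbler, salt_shaker, spice_jar, tin, cup's own z axis and vertical above 0.5 rad).
It also fails if it takes over 72 s, if anything falls off the work surface, if the arm or the gripper's body presses on something with over 40 N, if the wrist force passes 120 N, or if a joint passes its speed limit or range.

## Working session

There is one attempt and no reset: what is moved stays moved. The work goes in short steps, Python scripts to look and compute and a tool call to move; the robot and the scene stay as the last step left them, time stands still between calls to the robot, and variables do not carry over. Pictures are saved under pics/ and viewed, at most 10 in all, crops included, and the job is handed in when it is done.

Besides the shell and the picture viewer there is one more tool, called after "Emit:" by a JSON object that holds its "method" and its "body". play_rows: Moves the arm, as the interface text tells. Its arguments: {"type":"object","properties":{"translation":{"type":"array","items":{"type":"array","items":{"type":"number"}}},"delta_rot":{"type":"array","items":{"type":"array","items":{"type":"number"}}},"grip":{"type":"array","items":{"type":"number"}},"squeeze":{"type":"number"}},"required":["translation","delta_rot","grip"]}

```bash
mkdir -p pics; ls
cat > h.py <<'E'
import numpy as np, cv2
from plant import r
from scipy.spatial.transform import Rotation as R
def px2w(cam,u,v,z):
    c=r.get_calibration(cam);K=np.array(c["intrinsics"]);e=np.array(c["eye"]);Rm=np.array(c["rotation"])
    d=np.linalg.inv(K)@[u,v,1]; d=Rm@[d[0],-d[1],-d[2]]
    return e+d*(z-e[2])/d[2]
def w2px(cam,p):
    c=r.get_calibration(cam);K=np.array(c["intrinsics"]);q=np.array(c["rotation"]).T@(np.array(p)-c["eye"])
    s=K@[q[0],-q[1],-q[2]]; return s[:2]/s[2]
def st():
    s=r.get_state(); return s
E
python3 - <<'E'
from h import *
for n in("scene","top"):
    im=r.snapshot(n); cv2.imwrite(f"pics/{n}0.png",im); c=r.get_calibration(n); print(n,{k:np.round(v,3).tolist() if not isinstance(v,dict) else v for k,v in c.items()})
    for t in "box_rect box_square box_round lid_rect lid_square lid_round vent_top pepper_mill tumbler salt_shaker spice_jar tin cup".split():
        print(t,[(np.round(d["point"],3).tolist(),round(d["confidence"],2)) for d in r.look_for(n,t)[:4]])
s=st();print(s["clock"],s["tool_pos"],s["eef_rot"],s["opening"])
E
```

```text
pics
scene {'intrinsics': [[604.31, 0.0, 320.348], [0.0, 604.31, 241.766], [0.0, 0.0, 1.0]], 'eye': [-0.497, -0.62, 1.456], 'rotation': [0.295, -0.17, -0.481, 0.808]}
box_rect [([0.461, 0.396, 0.032], 0.9), ([0.643, -0.089, 0.038], 0.44)]
box_square [([0.436, -0.402, 0.031], 0.97), ([0.642, -0.089, 0.039], 0.16)]
box_round [([0.405, -0.583, 0.032], 0.75), ([0.482, -0.205, 0.035], 0.66), ([0.381, -0.075, 0.034], 0.66), ([0.336, 0.296, 0.034], 0.47)]
lid_rect [([0.464, -0.374, 0.081], 0.6)]
lid_square [([0.483, 0.008, 0.019], 0.68)]
lid_round [([0.473, 0.202, 0.018], 0.9)]
vent_top [([0.627, 0.083, 0.076], 0.44)]
pepper_mill [([0.618, -0.293, 0.077], 0.8)]
tumbler [([0.617, 0.272, 0.06], 0.55), ([0.463, 0.396, 0.036], 0.53)]
salt_shaker [([0.316, -0.309, 0.051], 0.54)]
spice_jar [([0.631, 0.083, 0.07], 0.67)]
tin [([0.643, -0.087, 0.037], 0.88), ([0.475, 0.201, 0.02], 0.49), ([0.316, -0.31, 0.054], 0.28)]
cup [([0.334, 0.294, 0.035], 0.9)]
top {'intrinsics': [[551.752, 0.0, 318.028], [0.0, 551.752, 229.397], [0.0, 0.0, 1.0]], 'eye': [-0.596, 0.221, 1.528], 'rotation': [-0.19, 0.258, 0.747, -0.583]}
box_rect [([0.337, 0.295, 0.033], 0.68), ([0.465, 0.376, 0.025], 0.64)]
box_square [([0.43, -0.377, 0.019], 0.77)]
box_round [([0.382, -0.081, 0.034], 0.92), ([0.397, -0.583, 0.033], 0.9), ([0.482, -0.214, 0.03], 0.69)]
lid_rect [([0.462, -0.367, 0.079], 0.94)]
lid_square [([0.481, 0.013, 0.018], 0.57)]
lid_round [([0.463, -0.365, 0.079], 0.22)]
vent_top []
pepper_mill [([0.615, -0.28, 0.077], 0.73)]
tumbler []
salt_shaker [([0.613, -0.279, 0.076], 0.67), ([0.315, -0.298, 0.059], 0.52)]
spice_jar [([0.627, 0.093, 0.075], 0.89), ([0.316, -0.299, 0.058], 0.48)]
tin [([0.641, -0.082, 0.036], 0.8), ([0.461, -0.367, 0.08], 0.73)]
cup [([0.342, 0.298, 0.034], 0.64)]
1.4 [0.15021573 0.60669319 0.30272932] [ 1.21087888e-01  9.92641790e-01  2.37905262e-05 -2.25219394e-05] 1.0029705248034129
```

```bash
sed -i 's/Rm=np.array(c\["rotation"\])/Rm=R.from_quat(c["rotation"]).as_matrix()/; s/np.array(c\["rotation"\]).T@/R.from_quat(c["rotation"]).as_matrix().T@/' h.py; cat h.py | sed -n 4,12p
```

```text
def px2w(cam,u,v,z):
    c=r.get_calibration(cam);K=np.array(c["intrinsics"]);e=np.array(c["eye"]);Rm=R.from_quat(c["rotation"]).as_matrix()
    d=np.linalg.inv(K)@[u,v,1]; d=Rm@[d[0],-d[1],-d[2]]
    return e+d*(z-e[2])/d[2]
def w2px(cam,p):
    c=r.get_calibration(cam);K=np.array(c["intrinsics"]);q=R.from_quat(c["rotation"]).as_matrix().T@(np.array(p)-c["eye"])
    s=K@[q[0],-q[1],-q[2]]; return s[:2]/s[2]
def st():
    s=r.get_state(); return s
```

View pics/scene0.png

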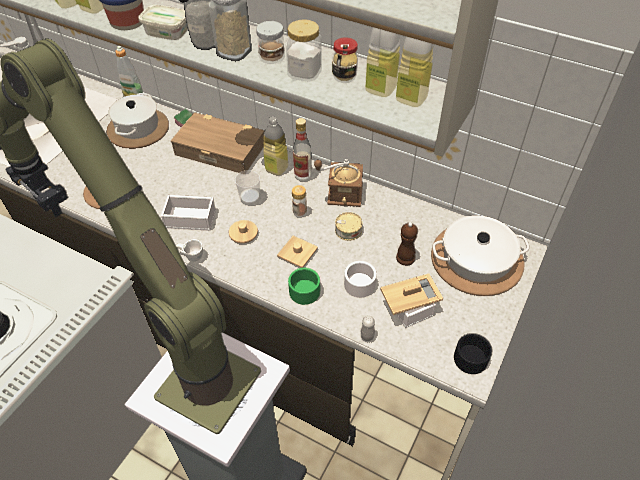

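View pics/top0.png

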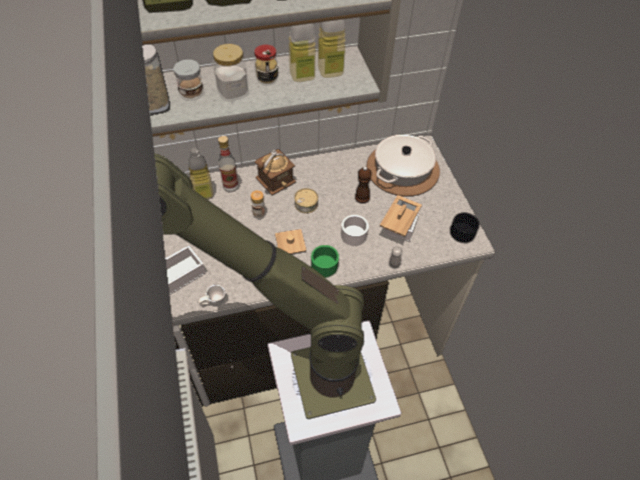

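In the scene picture there are three round boxes: green at (304,286), white at (361,279) and black at (472,352). White fits box_round; green and black are look-alikes. The rest:

- **Boxes:** box_rect at (188,212), and box_square under lid_rect at (412,300).
- **Lids:** lid_rect bar at (410,291) with its slot at (425,291), lid_round at (243,232), and lid_square at (297,251).

Next I'll fit poses to the silhouettes.

```bash
cat >> h.py <<'E'
from scipy.optimize import minimize
def boxp(lx,ly,z0,z1,ox=0,oy=0): return np.array([[ox+a*lx/2,oy+b*ly/2,z] for a in(-1,1) for b in(-1,1) for z in(z0,z1)])
def cyl(d,z0,z1): return np.array([[d/2*np.cos(t),d/2*np.sin(t),z] for t in np.linspace(0,2*np.pi,48) for z in(z0,z1)])
M=dict(box_rect=[boxp(.15,.092,0,.06)],box_square=[boxp(.092,.092,0,.06)],box_round=[cyl(.092,0,.06)],
 lid_rect=[boxp(.13,.072,0,.008),boxp(.15,.092,.008,.018),boxp(.05,.012,.018,.044)],
 lid_square=[boxp(.072,.072,0,.008),boxp(.092,.092,.008,.018),cyl(.026,.018,.044)],
 lid_round=[cyl(.072,0,.008),cyl(.092,.008,.018),cyl(.026,.018,.044)])
S=8
def proj(cam,P):
    c=r.get_calibration(cam);K=np.array(c["intrinsics"]);q=(np.array(P)-c["eye"])@R.from_quat(c["rotation"]).as_matrix()
    s=(q*[1,-1,-1])@K.T; return s[:,:2]/s[:,2:]
def render(name,cam,p,z,off,sh):
    x,y,a=p; c,s=np.cos(a),np.sin(a); m=np.zeros(sh,np.uint8)
    for P in M[name]:
        W=np.c_[x+c*P[:,0]-s*P[:,1],y+s*P[:,0]+c*P[:,1],P[:,2]+z]
        h=cv2.convexHull(np.round((proj(cam,W)-off)*S+S/2).astype(np.int32)); cv2.fillConvexPoly(m,h,1)
    return m
def fit(name,z,near,cams=("scene","top"),yaws=np.arange(0,3.14,.26),mask_off=None,snap=True):
    obs={}
    for cam in cams:
        if snap: r.snapshot(cam)
        D=[d["pixels"] for d in r.silhouettes(cam,name)]
        g=w2px(cam,[near[0],near[1],z+.02])
        D=[d for d in D if d.sum()>20 and np.hypot(*(np.argwhere(d).mean(0)[::-1]-g))<30]
        if not D: print(cam,name,"not found"); continue
        d=D[0]; v,u=np.argwhere(d).T; off=np.array([u.min()-12,v.min()-12]); w,h=u.max()-off[0]+12,v.max()-off[1]+12
        off=np.maximum(off,0); o=d[off[1]:off[1]+h,off[0]:off[0]+w].astype(np.uint8)
        o=(cv2.GaussianBlur(cv2.resize(o,None,fx=S,fy=S,interpolation=cv2.INTER_NEAREST),(0,0),S*.7)>.5*0+0) if 0 else cv2.resize(o,None,fx=S,fy=S,interpolation=cv2.INTER_NEAREST)
        obs[cam]=(off,o)
    def cost(p,cs=None):
        t=0
        for cam,(off,o) in obs.items():
            if cs and cam not in cs: continue
            m=render(name,cam,p,z,off,o.shape); t+=1-(m&o).sum()/max(1,(m|o).sum())
        return t
    def best(cs):
        yy=[0] if 'round' in name else yaws
        a=min(yy,key=lambda a:cost([near[0],near[1],a],cs)); b=None
        for a0 in(a,a+.15,a-.15):
            o=minimize(cost,[near[0],near[1],a0],args=(cs,),method="Nelder-Mead",options=dict(initial_simplex=np.array([near[0],near[1],a0])+[[0,0,0],[.012,0,0],[0,.012,0],[.005,.005,.2]]))
            if b is None or o.fun<b.fun:b=o
        return b
    out=best(None); print(name,"ALL",np.round(out.x,4),round(out.fun,3),*[(c,np.round(best([c]).x,4).tolist(),round(cost(out.x,[c]),3)) for c in obs])
    return out.x
E
python3 - <<'E'
from h import *
fit("lid_rect",.06,(.463,-.37)); 
for n,z,p in(("box_rect",0,(.465,.385)),("lid_square",0,(.482,.01)),("lid_round",0,(.47,.2)),("box_round",0,(.482,-.21)),("box_square",0,(.44,-.385))): fit(n,z,p,snap=False)
im=r.snapshot("scene"); cv2.imwrite("pics/crop1.png",cv2.resize(im[200:380,270:510],(800,600),interpolation=cv2.INTER_CUBIC))
E
```

```text
Traceback (most recent call last):
  File "h.py", line 55, in fit
    out=best(None); print(name,"ALL",np.round(out.x,4),round(out.fun,3),*[(c,np.round(best([c]).x,4).tolist(),round(cost(out.x,[c]),3)) for c in obs])
                                                                                      ~~~~^^^^^
  File "h.py", line 52, in best
    o=minimize(cost,[near[0],near[1],a0],args=(cs,),method="Nelder-Mead",options=dict(initial_simplex=np.array([near[0],near[1],a0])+[[0,0,0],[.012,0,0],[0,.012,0],[.005,.005,.2]]))
  File "h.py", line 46, in cost
    m=render(name,cam,p,z,off,o.shape); t+=1-(m&o).sum()/max(1,(m|o).sum())
  File "h.py", line 28, in render
    h=cv2.convexHull(np.round((proj(cam,W)-off)*S+S/2).astype(np.int32)); cv2.fillConvexPoly(m,h,1)
                               ~~~~^^^^^^^
  File "h.py", line 22, in proj
    c=r.get_calibration(cam);K=np.array(c["intrinsics"]);q=(np.array(P)-c["eye"])@R.from_quat(c["rotation"]).as_matrix()
ValueError: time passes only in moves, steps and waits
```

Too many calibration calls, so I'll cache it.

```bash
sed -i 's/r\.get_calibration(cam)/cal(cam)/' h.py; sed -i '4i import functools\n@functools.cache\ndef cal(cam): return r.get_calibration(cam)' h.py
python3 - <<'E'
from h import *
fit("lid_rect",.06,(.463,-.37)); 
for n,z,p in(("box_rect",0,(.465,.385)),("lid_square",0,(.482,.01)),("lid_round",0,(.47,.2)),("box_round",0,(.482,-.21)),("box_square",0,(.44,-.385))): fit(n,z,p,snap=False)
im=r.snapshot("scene"); cv2.imwrite("pics/crop1.png",cv2.resize(im[200:380,270:510],(800,600),interpolation=cv2.INTER_CUBIC))
print(r.get_state()["clock"])
E
```

```text
lid_rect ALL [ 0.4676 -0.3683  2.3953] 0.142 ('scene', [0.4674, -0.367, 2.3839], np.float64(0.075)) ('top', [0.469, -0.3701, 2.4114], np.float64(0.067))
box_rect ALL [0.4517 0.3935 1.9763] 0.329 ('scene', [0.4513, 0.3957, 1.9939], np.float64(0.056)) ('top', [0.451, 0.3915, 1.998], np.float64(0.273))
lid_square ALL [0.4914 0.0116 1.5299] 0.259 ('scene', [0.4898, 0.0146, 1.5499], np.float64(0.129)) ('top', [0.4916, 0.0097, -0.0411], np.float64(0.13))
top lid_round not found
lid_round ALL [0.4798 0.2063 0.2539] 0.062 ('scene', [0.4798, 0.2063, 0.2539], np.float64(0.062))
box_round ALL [ 0.4738 -0.2074 -0.0717] 0.12 ('scene', [0.4739, -0.2061, 0.0664], np.float64(0.058)) ('top', [0.4754, -0.2089, 0.1246], np.float64(0.062))
box_square ALL [ 0.4663 -0.3748  0.9188] 1.469 ('scene', [0.4667, -0.3747, 0.9177], np.float64(0.618)) ('top', [0.4632, -0.3792, 1.0202], np.float64(0.852))
2.35
```

View pics/crop1.png

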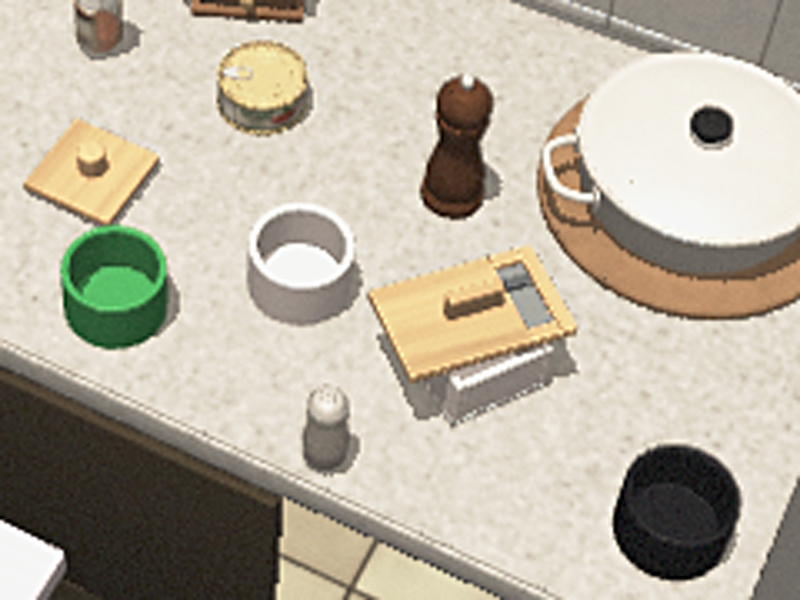

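White round box confirmed at crop (300,262). lid_rect is flat on the square box, with the slot on its far-right (+x, −y) side and the dark slide at crop (513,275), at the far end of the slot. So lid yaw is about −0.746. Moving towards lid_rect.

Emit:
{"method": "play_rows", "body": {"translation": [[0,0,0],[0,0,0],[-0.044,-0.03,0],[-0.044,-0.03,0],[-0.044,-0.03,0],[-0.044,-0.03,0],[-0.044,-0.03,0],[-0.044,-0.03,0],[-0.044,-0.03,0],[0,-0.048,0],[0,-0.048,0],[0,-0.048,0],[0,-0.048,0],[0,-0.048,0],[0,-0.048,0],[0,-0.048,0],[0,-0.048,0],[0,-0.048,0]], "delta_rot": [[0,0,-7],[0,0,-6.9],[0,0,0],[0,0,0],[0,0,0],[0,0,0],[0,0,0],[0,0,0],[0,0,0],[0,0,0],[0,0,0],[0,0,0],[0,0,0],[0,0,0],[0,0,0],[0,0,0],[0,0,0],[0,0,0]], "grip": [1,1,1,1,1,1,1,1,1,1,1,1,1,1,1,1,1,1], "squeeze": 20}}

```text
clock: 4.6
tool_pos: [0.4582, -0.0369, 0.3029]
eef_rot: [0.0, 1.0, 0.0, 0.0]
contact_force: [1.0, -0.1, 0.3]
opening: 0.996
finger_force: 0.0
```

Emit:
{"method": "play_rows", "body": {"translation": [[-0.001,-0.0475,0],[-0.001,-0.0475,0],[-0.001,-0.0475,0],[-0.002,-0.0475,0],[-0.002,-0.0475,0],[-0.001,-0.0475,0],[-0.002,-0.0465,0],[0,0,0.02],[0,0,0.02],[0,0,0.02],[0,0,0.02],[0,0,0.02]], "delta_rot": [[0,0,0],[0,0,0],[0,0,0],[0,0,0],[0,0,0],[0,0,0],[0,0,0],[0,0,8.5],[0,0,8.5],[0,0,8.5],[0,0,8.6],[0,0,8.6]], "grip": [1,1,1,1,1,1,1,1,1,1,1,1]}}

```text
clock: 6.1
tool_pos: [0.4682, -0.367, 0.2021]
eef_rot: [0.366, 0.93, -0.0, 0.0]
contact_force: [0.4, 1.2, -0.5]
opening: 1.0
finger_force: 0.0
```

Run:
```python
from h import *
s=r.get_state();print(np.round(s["tool_pos"],4),R.from_quat(s["eef_rot"]).as_matrix()[:2,1],s["q"])
r.snapshot("scene");r.snapshot("top")
for n,z,p in(("box_rect",0,(.452,.394)),("lid_square",0,(.491,.01)),("lid_round",0,(.48,.205)),("box_round",0,(.474,-.208))): fit(n,z,p,snap=False)
```

```text
[ 0.4682 -0.367   0.2021] [0.68196398 0.73138575] [ 0.66359183  0.78087609 -0.13331569  1.75011179  0.16157718  0.62085429
  1.25719751]
scene box_rect not found
box_rect ALL [0.4518 0.3937 2.0054] 0.281 ('top', [0.4518, 0.3937, 2.0054], np.float64(0.281))
lid_square ALL [0.4898 0.0137 3.0946] 0.14 ('scene', [0.4891, 0.015, 1.5208], np.float64(0.067)) ('top', [0.4912, 0.0125, 3.1093], np.float64(0.072))
scene lid_round not found
lid_round ALL [ 0.4802  0.2036 -0.127 ] 0.054 ('top', [0.4802, 0.2036, -0.127], np.float64(0.054))
box_round ALL [ 0.4743 -0.2053  0.1885] 0.623 ('scene', [0.4736, -0.2056, 0.0498], np.float64(0.049)) ('top', [0.493, -0.1919, 0.6316], np.float64(0.575))
```

Emit:
{"method": "play_rows", "body": {"translation": [[0,-0.001,0.018],[0,0,0.018],[0,0,0.014],[0,0,0.007],[0,0,0],[0,0,0],[0,0,0],[0,0,0],[0,0,0],[0,0,0]], "delta_rot": [[0,0,0],[0,0,0],[0,0,0],[0,0,0],[0,0,0],[0,0,0],[0,0,0],[0,0,0],[0,0,0],[0,0,0]], "grip": [1,1,1,1,-1,-1,-1,-1,-1,-1], "squeeze": 25}}

```text
clock: 7.85
tool_pos: [0.4674, -0.3676, 0.1458]
eef_rot: [0.364, 0.931, 0.0, 0.0]
contact_force: [0.3, -1.3, -0.2]
opening: 0.343
finger_force: 0.0
```

Emit:
{"method": "play_rows", "body": {"translation": [[0,0,0],[0,0,0],[0,0,0],[0,0,0],[0,0,0]], "delta_rot": [[0,0,0],[0,0,0],[0,0,0],[0,0,0],[0,0,0]], "grip": [-1,-1,-1,-1,-1]}}

```text
clock: 8.48
tool_pos: [0.4675, -0.3675, 0.1457]
eef_rot: [0.364, 0.931, 0.0, 0.0]
contact_force: [1.1, 0.6, 0.5]
opening: 0.132
finger_force: 25.0
```

Emit:
{"method": "play_rows", "body": {"translation": [[0,0,-0.02],[0,0,-0.04],[0,0,-0.045],[0,0,-0.045]], "delta_rot": [[0,0,0],[0,0,0],[0,0,0],[0,0,0]], "grip": [-1,-1,-1,-1]}}

```text
clock: 8.98
tool_pos: [0.4667, -0.3675, 0.2965]
eef_rot: [0.364, 0.931, 0.0, -0.001]
contact_force: [-0.4, 0.1, -2.8]
opening: 0.135
finger_force: 25.0
```

Run:
```python
from h import *
for n,z,p in(("box_rect",0,(.452,.394)),("box_square",0,(.465,-.375)),("lid_rect",.215,(.467,-.3675))): fit(n,z,p)
for n,p in(("box_rect",(.452,.394)),): fit(n,0,p,cams=("scene",))
im=r.snapshot("scene"); cv2.imwrite("pics/s2.png",im)
```

```text
box_rect ALL [0.4514 0.3932 1.9789] 0.335 ('scene', [0.4517, 0.3951, 2.002], np.float64(0.049)) ('top', [0.4523, 0.3914, 1.9515], np.float64(0.286))
box_square ALL [ 0.4644 -0.3752  2.533 ] 0.445 ('scene', [0.4645, -0.3747, 2.5192], np.float64(0.037)) ('top', [0.4613, -0.3812, 1.0518], np.float64(0.408))
lid_rect ALL [ 0.4596 -0.3672  2.3805] 1.127 ('scene', [0.4588, -0.3674, 2.3735], np.float64(0.451)) ('top', [0.4604, -0.3668, 2.3745], np.float64(0.676))
box_rect ALL [0.4523 0.3953 1.9955] 0.055 ('scene', [0.4523, 0.3953, 1.9955], np.float64(0.055))
```

View pics/s2.png

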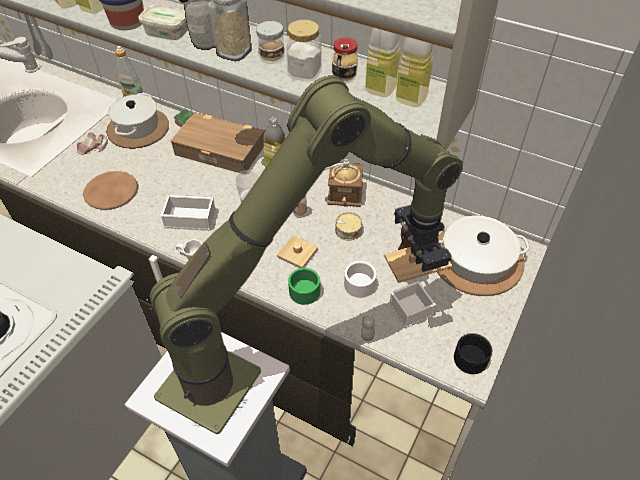

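The lid hangs level in the gripper. The square box is now free at (413,300), and box_rect is clear at (188,212). Carrying the lid over.

Emit:
{"method": "play_rows", "body": {"translation": [[0.033,0.0344,0],[0.033,0.0344,0],[0.033,0.0344,0],[0.033,0.0344,0],[0.033,0.0344,0],[0.033,0.0344,0],[0.033,0.0344,0],[0.033,0.0344,0],[0.033,0.0344,0],[0.033,0.0344,0],[0.033,0.0344,0],[0.033,0.0344,0],[0.033,0.0344,0],[0.033,0.0344,0],[0.033,0.0344,0],[0.033,0.0344,0],[0,0,0],[0,0,0],[0,0,0],[0,0,0]], "delta_rot": [[0,0,0],[0,0,0],[0,0,0],[0,0,0],[0,0,0],[0,0,0],[0,0,0],[0,0,0],[0,0,0],[0,0,0],[0,0,0],[0,0,0],[0,0,0],[0,0,0],[0,0,0],[0,0,0],[0,0,7.6],[0,0,7.6],[0,0,7.7],[0,0,0]], "grip": [-1,-1,-1,-1,-1,-1,-1,-1,-1,-1,-1,-1,-1,-1,-1,-1,-1,-1,-1,-1]}}

```text
clock: 12.22
tool_pos: [0.4526, 0.3952, 0.2957]
eef_rot: [0.541, 0.841, -0.0, 0.0]
contact_force: [-0.1, -0.1, -3.2]
opening: 0.136
finger_force: 25.0
```

Run:
```python
from h import *
s=r.get_state();print(np.round(s["tool_pos"],4),np.degrees(np.arctan2(*R.from_quat(s["eef_rot"]).as_matrix()[:2,1][::-1])),s["eef_rot"],s["opening"])
for n,z,p in(("box_round",0,(.474,-.207)),("box_square",0,(.4645,-.375)),("lid_square",0,(.49,.0138))): fit(n,z,p)
```

```text
[0.4526 0.3952 0.2957] 24.495403087602458 [ 5.41008209e-01  8.41017300e-01 -3.32479551e-05  1.29872411e-04] 0.13566159799013058
box_round ALL [ 0.4736 -0.2074 -0.0531] 0.119 ('scene', [0.4727, -0.2059, 0.0995], np.float64(0.065)) ('top', [0.4749, -0.2089, -0.0164], np.float64(0.054))
box_square ALL [ 0.4655 -0.3758  2.5414] 0.107 ('scene', [0.4652, -0.3746, 2.5317], np.float64(0.048)) ('top', [0.4674, -0.3776, 2.5355], np.float64(0.059))
top lid_square not found
lid_square ALL [0.4899 0.0156 1.5787] 0.072 ('scene', [0.4899, 0.0156, 1.5787], np.float64(0.072))
```

Emit:
{"method": "play_rows", "body": {"translation": [[0,-0.001,0.03],[0,0,0.04],[0,0,0.035],[0,0,0.025],[0,0,0.012],[0,0,0],[0,0,0.004],[0,0,0.003]], "delta_rot": [[0,0,0],[0,0,0],[0,0,0],[0,0,0],[0,0,0],[0,0,0],[0,0,0],[0,0,0]], "grip": [-1,-1,-1,-1,-1,-1,-1,-1]}}

```text
clock: 13.82
tool_pos: [0.4522, 0.3949, 0.1475]
eef_rot: [0.542, 0.841, 0.001, 0.0]
contact_force: [0.8, -0.1, -2.8]
opening: 0.137
finger_force: 25.0
```

Emit:
{"method": "play_rows", "body": {"translation": [[0,0,0.002],[0,0,0.002],[0,0,0]], "delta_rot": [[0,0,0],[0,0,0],[0,0,0]], "grip": [-1,-1,-1]}}

```text
clock: 14.2
tool_pos: [0.4518, 0.3945, 0.1427]
eef_rot: [0.542, 0.841, -0.0, -0.0]
contact_force: [-0.6, 0.4, -1.8]
opening: 0.135
finger_force: 25.0
```

Emit:
{"method": "play_rows", "body": {"translation": [[0,0,0.002],[0,0,0.002],[0,0,0.002],[0,0,0]], "delta_rot": [[0,0,0],[0,0,0],[0,0,0],[0,0,0]], "grip": [-1,-1,-1,-1]}}

```text
clock: 14.7
tool_pos: [0.4518, 0.3946, 0.1376]
eef_rot: [0.542, 0.84, 0.0, -0.0]
contact_force: [-2.1, -1.4, 5.8]
opening: 0.128
finger_force: 25.0
```

Seated (upward force, TCP at the predicted height). Releasing.

Emit:
{"method": "play_rows", "body": {"translation": [[0,0,0],[0,0,0],[0,0,0],[0,0,0],[0,0,0],[0,0,0],[0,0,-0.01],[0,0,-0.035],[0,0,-0.04],[0,0,-0.04],[0,0,0]], "delta_rot": [[0,0,0],[0,0,0],[0,0,0],[0,0,0],[0,0,0],[0,0,0],[0,0,0],[0,0,0],[0,0,0],[0,0,0],[0,0,0]], "grip": [0.364,0.364,0.364,0.364,0.364,0.364,0.364,0.364,0.364,0.364,0.364]}}

```text
clock: 16.08
tool_pos: [0.4533, 0.3957, 0.2657]
eef_rot: [0.542, 0.84, 0.004, 0.001]
contact_force: [0.5, -0.4, 0.2]
opening: 0.685
finger_force: 0.0
```

Run:
```python
from h import *
s=r.get_state();print(np.round(s["tool_pos"],4),s["opening"])
im=r.snapshot("scene")
for n in("vent_top","slot_mid","lid_rect"): print(n,[(np.round(d["point"],3).tolist(),round(d["confidence"],2)) for d in r.look_for("scene",n)[:2]])
fit("lid_rect",.052,(.452,.394));fit("box_rect",0,(.452,.394),snap=False)
cv2.imwrite("pics/c3.png",cv2.resize(im[160:260,120:250],(780,600),interpolation=cv2.INTER_CUBIC))
```

```text
[0.4533 0.3957 0.2657] 0.6848129480514756
vent_top [([0.472, 0.203, 0.021], 0.2)]
slot_mid [([0.458, 0.357, 0.068], 0.66)]
lid_rect [([0.462, 0.359, 0.072], 0.59)]
lid_rect ALL [0.4506 0.3913 2.0068] 0.65 ('scene', [0.4506, 0.3926, 2.0062], np.float64(0.357)) ('top', [0.4507, 0.3896, 2.0073], np.float64(0.293))
box_rect ALL [0.4512 0.395  1.9739] 1.504 ('scene', [0.4486, 0.3935, 1.9943], np.float64(0.725)) ('top', [0.4527, 0.3968, 1.9968], np.float64(0.778))
```

View pics/c3.png

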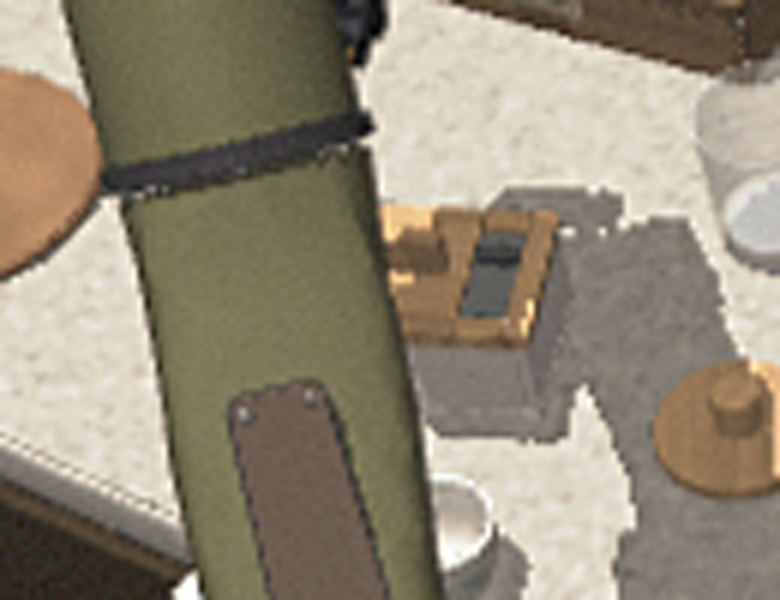

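Lid looks home on the rectangular box. The slot is visible at crop (490,280), with the dark slide at (500,245). I'll check the predicted slot position against the pixels.

Run:
```python
from h import *
a=np.radians(-65.6);X=np.array([np.cos(a),np.sin(a),0]);Y=np.array([-X[1],X[0],0]);L=np.array([.4522,.3937,.052])
f=lambda x,y,z=.018:((w2px("scene",L+x*X+y*Y+[0,0,z])-[120,160]+.5)*6).round().tolist()
print("slot",[f(35,y) if 0 else f(x,y) for x,y in((.035,-.033),(.061,-.033),(.061,.033),(.035,.033))])
print("slide",[f(x,y) for x,y in((.0365,.005),(.0595,.005),(.0595,.015),(.0365,.015))],"lid corners",f(.075,.046),f(.075,-.046))
```

```text
slot [[456.0, 313.0], [506.0, 315.0], [530.0, 224.0], [482.0, 222.0]]
slide [[474.0, 260.0], [517.0, 262.0], [521.0, 249.0], [478.0, 247.0]] lid corners [561.0, 208.0] [527.0, 335.0]
```

Emit:
{"method": "play_rows", "body": {"translation": [[-0.025,0.012,0.02],[-0.0243,0.0112,0.03],[0,0,0.035],[0,0,0.025],[0,0,0.006],[0,0,0]], "delta_rot": [[0,0,0],[0,0,0],[0,0,0],[0,0,0],[0,0,0],[0,0,0]], "grip": [0.364,0.364,0.364,0.364,0.364,0.364]}}

```text
clock: 17.32
tool_pos: [0.4934, 0.3594, 0.1459]
eef_rot: [0.542, 0.841, 0.0, 0.0]
contact_force: [0.7, 0.7, 0.7]
opening: 0.685
finger_force: 0.0
```

Run:
```python
from h import *
s=r.get_state();print(np.round(s["tool_pos"],4),R.from_quat(s["eef_rot"]).as_matrix().round(3),s["opening"],s["contact_force"])
im=r.snapshot("scene");print(r.snapshot("scene").shape)
cv2.imwrite("pics/c4.png",cv2.resize(im[160:260,120:250],(780,600),interpolation=cv2.INTER_CUBIC))
```

```text
[0.4934 0.3594 0.1459] [[-0.413  0.911  0.   ]
 [ 0.911  0.413  0.   ]
 [ 0.     0.    -1.   ]] 0.685104031332312 [0.66462537 0.70643157 0.70931065]
(480, 640, 3)
```

View pics/c4.png

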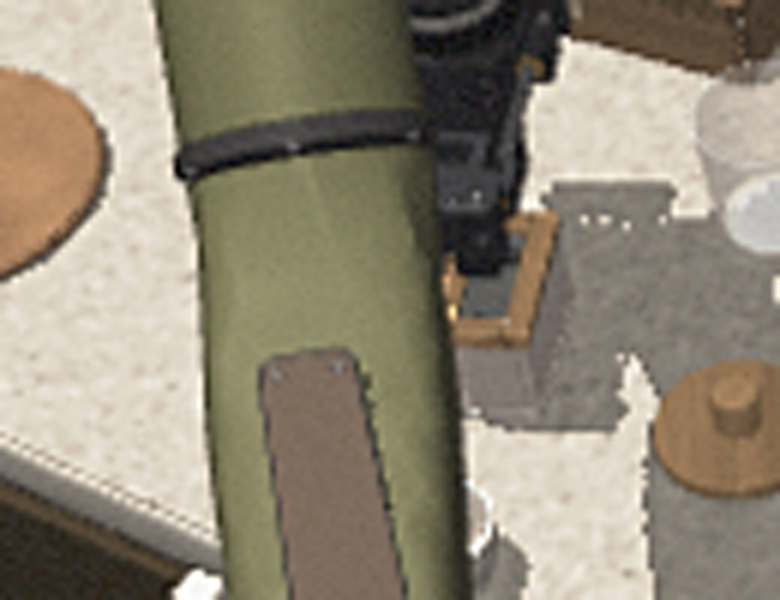

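Emit:
{"method": "play_rows", "body": {"translation": [[0,0,0.008],[0,0,0.0045],[0,0,0.0025],[0,0,0]], "delta_rot": [[0,0,0],[0,0,0],[0,0,0],[0,0,0]], "grip": [0.364,0.364,0.364,0.364]}}

```text
clock: 17.92
tool_pos: [0.4932, 0.3592, 0.1305]
eef_rot: [0.542, 0.841, -0.0, -0.0]
contact_force: [1.4, 0.3, 0.7]
opening: 0.684
finger_force: 0.0
```

Emit:
{"method": "play_rows", "body": {"translation": [[0,0.005,0],[0,0.005,0],[0,0.004,0],[0,0.004,0],[0,0.004,0],[0,0.003,0],[0,0,0]], "delta_rot": [[0,0,0],[0,0,0],[0,0,0],[0,0,0],[0,0,0],[0,0,0],[0,0,0]], "grip": [0.364,0.364,0.364,0.364,0.364,0.364,0.364]}}

```text
clock: 18.8
tool_pos: [0.5165, 0.3697, 0.1307]
eef_rot: [0.542, 0.84, 0.0, 0.0]
contact_force: [-0.8, -0.3, -1.0]
opening: 0.682
finger_force: 0.0
```

Emit:
{"method": "play_rows", "body": {"translation": [[0,0.002,0],[0,0.002,0],[0,0,0]], "delta_rot": [[0,0,0],[0,0,0],[0,0,0]], "grip": [0.364,0.364,0.364]}}

```text
clock: 19.18
tool_pos: [0.5199, 0.3713, 0.1307]
eef_rot: [0.542, 0.841, 0.0, 0.0]
contact_force: [-0.8, 0.2, -0.3]
opening: 0.679
finger_force: 0.1
```

Emit:
{"method": "play_rows", "body": {"translation": [[0,0.0015,0],[0,0.0015,0],[0,0,0]], "delta_rot": [[0,0,0],[0,0,0],[0,0,0]], "grip": [0.364,0.364,0.364]}}

```text
clock: 19.55
tool_pos: [0.5224, 0.3725, 0.1307]
eef_rot: [0.542, 0.841, -0.0, -0.0]
contact_force: [-2.4, -0.2, 1.2]
opening: 0.68
finger_force: 0.6
```

Emit:
{"method": "play_rows", "body": {"translation": [[0,0.001,0],[0,0.0005,0],[0,-0.003,0],[0,0,-0.02],[0,0,-0.045],[0,0,-0.045],[0,0,0],[0,0,0],[0,0,0],[0,0,0],[0,0,0],[0,0,0],[0,0,0],[0.0115,-0.05,0],[0.0115,-0.05,0],[0.0115,-0.05,0]], "delta_rot": [[0,0,0],[0,0,0],[0,0,0],[0,0,0],[0,0,0],[0,0,0],[0,0,-9.4],[0,0,-9.4],[0,0,-9.4],[0,0,-9.4],[0,0,-9.4],[0,0,-9.3],[0,0,-9.3],[0,0,0],[0,0,0],[0,0,0]], "grip": [0.364,0.364,0.364,0.364,0.364,0.364,0.364,0.364,0.364,0.364,0.364,0.364,0.364,0.364,0.364,0.364]}}

```text
clock: 21.55
tool_pos: [0.487, 0.2202, 0.2422]
eef_rot: [0.0, 1.0, 0.0, 0.002]
contact_force: [1.2, -0.0, 0.2]
opening: 0.682
finger_force: 0.0
```

Run:
```python
from h import *
s=r.get_state();print(np.round(s["tool_pos"],4),np.round(s["eef_rot"],3))
im=r.snapshot("scene")
cv2.imwrite("pics/c5.png",cv2.resize(im[160:260,120:250],(780,600),interpolation=cv2.INTER_CUBIC))
fit("lid_rect",.052,(.452,.394),yaws=[1.997]);fit("lid_round",0,(.48,.205),snap=False)
```

```text
[0.487  0.2202 0.2422] [0.    1.    0.    0.002]
lid_rect ALL [0.4548 0.3934 2.0322] 0.891 ('scene', [0.4536, 0.3938, 2.0279], np.float64(0.573)) ('top', [0.4557, 0.3923, 2.0248], np.float64(0.318))
lid_round ALL [0.479  0.2047 0.1781] 0.117 ('scene', [0.4796, 0.206, 0.1781], np.float64(0.065)) ('top', [0.4792, 0.2031, 0.0267], np.float64(0.052))
```

View pics/c5.png

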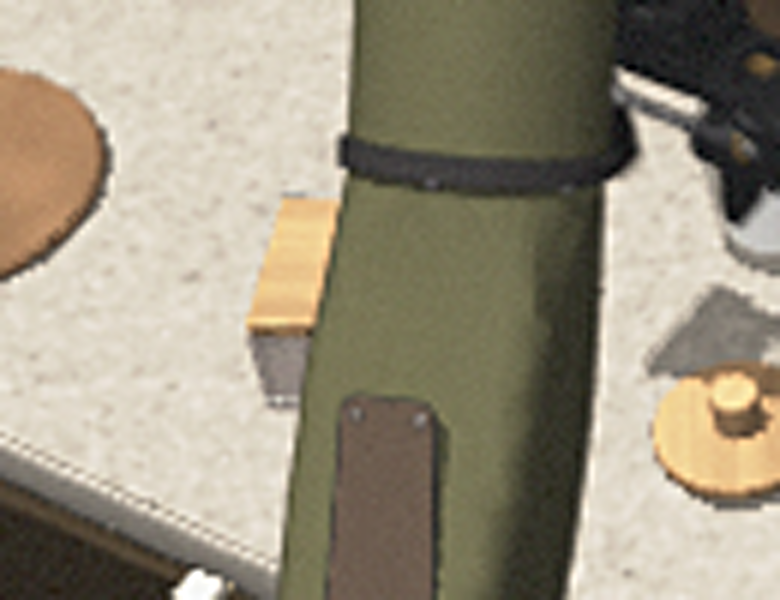

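The arm hides the slot, so I'll check the vent later. lid_round shows clearly at crop (735,400); picking it up.

Emit:
{"method": "play_rows", "body": {"translation": [[0.0075,-0.0155,0],[0,0,0.035],[0,0,0.045],[0,0,0.04],[0,0,0.026],[0,0,0.01],[0,0,0],[0,0,0],[0,0,0],[0,0,0],[0,0,0],[0,0,0],[0,0,0]], "delta_rot": [[0,0,0],[0,0,0],[0,0,0],[0,0,0],[0,0,0],[0,0,0],[0,0,0],[0,0,0],[0,0,0],[0,0,0],[0,0,0],[0,0,0],[0,0,0]], "grip": [0.364,0.364,0.364,0.364,0.364,0.364,-1,-1,-1,-1,-1,-1,-1], "squeeze": 20}}

```text
clock: 23.52
tool_pos: [0.4795, 0.2063, 0.0855]
eef_rot: [0.0, 1.0, 0.0, 0.001]
contact_force: [-0.3, -0.3, 5.3]
opening: 0.292
finger_force: 20.0
```

Emit:
{"method": "play_rows", "body": {"translation": [[0,0,-0.02],[0,0,-0.045],[0,0,-0.05],[0,0,-0.05],[0.0006,-0.046,0],[0.0006,-0.046,0],[0.0006,-0.046,0],[0.0006,-0.046,0],[0.0006,-0.046,0],[0.0006,-0.046,0],[0.0006,-0.046,0],[0.0006,-0.046,0],[0.0006,-0.046,0],[0,0,0],[0,0,0]], "delta_rot": [[0,0,0],[0,0,0],[0,0,0],[0,0,0],[0,0,0],[0,0,0],[0,0,0],[0,0,0],[0,0,0],[0,0,0],[0,0,0],[0,0,0],[0,0,0],[0,0,0],[0,0,0]], "grip": [-1,-1,-1,-1,-1,-1,-1,-1,-1,-1,-1,-1,-1,-1,-1]}}

```text
clock: 25.4
tool_pos: [0.4734, -0.207, 0.2496]
eef_rot: [-0.0, 1.0, 0.0, -0.0]
contact_force: [0.4, 0.2, 0.0]
opening: 0.288
finger_force: 20.0
```

Run:
```python
from h import *
s=r.get_state();print(np.round(s["tool_pos"],4),np.round(s["eef_rot"],3),s["opening"])
im=r.snapshot("scene");r.snapshot("top")
fit("lid_round",s["tool_pos"][2]-.0855,(.474,-.207),snap=False)
fit("lid_rect",.052,(.452,.394),snap=False);fit("box_rect",0,(.452,.394),snap=False)
for c in("scene","top"): print([(np.round(d["point"],3).tolist(),round(d["confidence"],2)) for d in r.look_for(c,"vent_top")[:2]])
cv2.imwrite("pics/c6.png",np.hstack([cv2.resize(im[180:250,150:230],(400,350),interpolation=cv2.INTER_CUBIC),cv2.resize(im[200:340,320:480],(400,350),interpolation=cv2.INTER_CUBIC)]))
a=np.radians(-65.6);X=np.array([np.cos(a),np.sin(a),0]);Y=np.array([-X[1],X[0],0]);L=np.array([.453,.3937,.052])
f=lambda x,y,z=.018:((w2px("scene",L+x*X+y*Y+[0,0,z])-[150,180]+.5)*5).round().tolist()
print("slide shut",[f(x,y) for x,y in((.0365,.023),(.0595,.023),(.0595,.033),(.0365,.033))])
```

```text
[ 0.4734 -0.207   0.2496] [-0.  1.  0. -0.] 0.2883542494218847
lid_round ALL [ 0.4712 -0.2063  0.0547] 1.261 ('scene', [0.4712, -0.2063, 0.0547], np.float64(0.261)) ('top', [0.474, -0.207, 0.0], np.float64(1.0))
lid_rect ALL [0.4536 0.3932 2.01  ] 0.397 ('scene', [0.4541, 0.3929, 2.0216], np.float64(0.076)) ('top', [0.4535, 0.3927, 2.0007], np.float64(0.321))
box_rect ALL [0.4509 0.3929 1.9779] 1.311 ('scene', [0.4467, 0.3899, 2.0636], np.float64(0.592)) ('top', [0.4505, 0.3947, 1.9699], np.float64(0.719))
[([0.617, -0.288, 0.079], 0.74)]
[]
slide shut [[252.0, 96.0], [287.0, 97.0], [290.0, 86.0], [255.0, 84.0]]
```

View pics/c6.png

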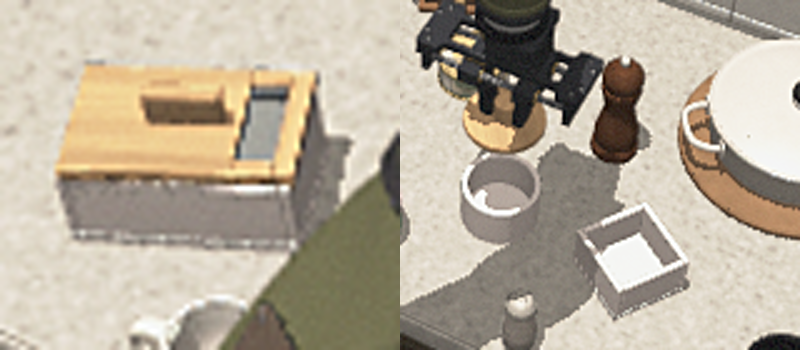

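The slide now sits at the far end of the slot (crop 265,92), so the vent is shut. lid_round hangs in the gripper over the white round box (crop right, 500,195). Lowering it.

Emit:
{"method": "play_rows", "body": {"translation": [[0,0,0.03],[0,0,0.035],[0,0,0.025],[0,0,0.01],[0,0,0.003],[0,0,0.003],[0,0,0.002],[0,0,0]], "delta_rot": [[0,0,0],[0,0,0],[0,0,0],[0,0,0],[0,0,0],[0,0,0],[0,0,0],[0,0,0]], "grip": [-1,-1,-1,-1,-1,-1,-1,-1]}}

```text
clock: 26.9
tool_pos: [0.4738, -0.2078, 0.142]
eef_rot: [0.0, 1.0, -0.0, 0.0]
contact_force: [-0.5, -0.4, -0.7]
opening: 0.284
finger_force: 20.0
```

Emit:
{"method": "play_rows", "body": {"translation": [[0,0,0.002],[0,0,0.002],[0,0,0.001],[0,0,0]], "delta_rot": [[0,0,0],[0,0,0],[0,0,0],[0,0,0]], "grip": [-1,-1,-1,-1]}}

```text
clock: 27.4
tool_pos: [0.4736, -0.2077, 0.1375]
eef_rot: [0.0, 1.0, -0.0, 0.0]
contact_force: [-1.2, 0.8, 7.5]
opening: 0.288
finger_force: 20.0
```

Emit:
{"method": "play_rows", "body": {"translation": [[0,0,0],[0,0,0],[0,0,0],[0,0,0],[0,0,0],[0,0,-0.015],[0,0,-0.045],[0,0,-0.05],[-0.0033,0.0443,0],[-0.0033,0.0443,0],[-0.0033,0.0443,0],[-0.0033,0.0443,0],[-0.0033,0.0443,0],[0,0,0],[0,0,0]], "delta_rot": [[0,0,0],[0,0,0],[0,0,0],[0,0,0],[0,0,0],[0,0,0],[0,0,0],[0,0,0],[0,0,0],[0,0,0],[0,0,0],[0,0,0],[0,0,0],[0,0,0],[0,0,0]], "grip": [0.364,0.364,0.364,0.364,0.364,0.364,0.364,0.364,0.364,0.364,0.364,0.364,0.364,0.364,0.364]}}

```text
clock: 29.28
tool_pos: [0.49, 0.0131, 0.2472]
eef_rot: [0.0, 1.0, -0.0, 0.0]
contact_force: [-0.6, -0.2, 0.7]
opening: 0.682
finger_force: 0.0
```

Run:
```python
from h import *
s=r.get_state();print(np.round(s["tool_pos"],4),np.round(s["eef_rot"],3),s["opening"])
r.snapshot("scene");r.snapshot("top")
fit("lid_round",.052,(.474,-.207),snap=False)
fit("lid_square",0,(.49,.0138),snap=False);fit("box_square",0,(.465,-.376),snap=False)
```

```text
[0.49   0.0131 0.2472] [ 0.  1. -0.  0.] 0.6819507865360054
lid_round ALL [ 0.4726 -0.2076  0.226 ] 0.694 ('scene', [0.4723, -0.2076, 0.1752], np.float64(0.044)) ('top', [0.4754, -0.2078, 0.3608], np.float64(0.65))
lid_square ALL [0.4906 0.0128 1.5494] 0.123 ('scene', [0.4908, 0.0148, 1.5489], np.float64(0.069)) ('top', [0.4909, 0.0119, 3.1041], np.float64(0.054))
box_square ALL [ 0.4653 -0.3759  2.5252] 0.08 ('scene', [0.4647, -0.3749, 2.5401], np.float64(0.038)) ('top', [0.4662, -0.377, 2.5221], np.float64(0.041))
```

Emit:
{"method": "play_rows", "body": {"translation": [[0,0,0.035],[0,0,0.05],[0,0,0.04],[0,0,0.026],[0,0,0.01],[0,0,0],[0,0,0],[0,0,0],[0,0,0],[0,0,0],[0,0,0],[0,0,0]], "delta_rot": [[0,0,0],[0,0,0],[0,0,0],[0,0,0],[0,0,0],[0,0,0],[0,0,0],[0,0,0],[0,0,0],[0,0,0],[0,0,0],[0,0,0]], "grip": [0.364,0.364,0.364,0.364,0.364,-1,-1,-1,-1,-1,-1,-1]}}

```text
clock: 31.18
tool_pos: [0.4905, 0.0138, 0.0864]
eef_rot: [0.0, 1.0, -0.0, 0.001]
contact_force: [-0.4, 0.4, 6.6]
opening: 0.285
finger_force: 20.0
```

Emit:
{"method": "play_rows", "body": {"translation": [[0,0,-0.02],[0,0,-0.045],[0,0,-0.05],[0,0,-0.05],[0.00315,-0.0487,0],[0.00315,-0.0487,0],[0.00315,-0.0487,0],[0.00315,-0.0487,0],[0.00315,-0.0487,0],[0.00315,-0.0487,0],[0.00315,-0.0487,0],[0.00315,-0.0487,0],[0,0,0],[0,0,0],[0,0,0],[0,0,0],[0,0,0],[0,0,0]], "delta_rot": [[0,0,0],[0,0,0],[0,0,0],[0,0,0],[0,0,0],[0,0,0],[0,0,0],[0,0,0],[0,0,0],[0,0,0],[0,0,0],[0,0,0],[0,0,8.3],[0,0,8.3],[0,0,8.2],[0,0,8.2],[0,0,0],[0,0,0]], "grip": [-1,-1,-1,-1,-1,-1,-1,-1,-1,-1,-1,-1,-1,-1,-1,-1,-1,-1]}}

```text
clock: 33.42
tool_pos: [0.4646, -0.3757, 0.2505]
eef_rot: [0.283, 0.959, 0.0, -0.0]
contact_force: [0.1, 0.0, -0.6]
opening: 0.289
finger_force: 20.0
```

Run:
```python
from h import *
s=r.get_state();print(np.round(s["tool_pos"],4),np.degrees(np.arctan2(*R.from_quat(s["eef_rot"]).as_matrix()[:2,1][::-1])),s["opening"])
r.snapshot("scene");r.snapshot("top")
fit("lid_square",s["tool_pos"][2]-.086,(.4653,-.376),snap=False)
fit("box_square",0,(.465,-.376),snap=False);fit("lid_rect",.052,(.453,.393),snap=False)
```

```text
[ 0.4646 -0.3757  0.2505] 57.12671845504806 0.2886209035630892
top lid_square not found
lid_square ALL [ 0.464  -0.3747  2.5394] 0.513 ('scene', [0.464, -0.3747, 2.5394], np.float64(0.513))
scene box_square not found
box_square ALL [ 0.4642 -0.3756  0.9393] 0.694 ('top', [0.4642, -0.3756, 0.9393], np.float64(0.694))
lid_rect ALL [0.4535 0.3922 2.0169] 0.371 ('scene', [0.4533, 0.3933, 2.0133], np.float64(0.066)) ('top', [0.4548, 0.3905, 2.0252], np.float64(0.304))
```

Emit:
{"method": "play_rows", "body": {"translation": [[0,0,0.03],[0,0,0.035],[0,0,0.025],[0,0,0.01],[0,0,0.003],[0,0,0.003],[0,0,0.002],[0,0,0]], "delta_rot": [[0,0,0],[0,0,0],[0,0,0],[0,0,0],[0,0,0],[0,0,0],[0,0,0],[0,0,0]], "grip": [-1,-1,-1,-1,-1,-1,-1,-1]}}

```text
clock: 34.83
tool_pos: [0.465, -0.3759, 0.143]
eef_rot: [0.284, 0.959, -0.0, 0.0]
contact_force: [0.3, -0.2, -1.1]
opening: 0.29
finger_force: 20.0
```

Emit:
{"method": "play_rows", "body": {"translation": [[0,0,0.002],[0,0,0.002],[0,0,0.001],[0,0,0]], "delta_rot": [[0,0,0],[0,0,0],[0,0,0],[0,0,0]], "grip": [-1,-1,-1,-1]}}

```text
clock: 35.33
tool_pos: [0.4649, -0.3758, 0.1385]
eef_rot: [0.284, 0.959, -0.0, 0.0]
contact_force: [-1.8, 0.7, 4.9]
opening: 0.284
finger_force: 20.0
```

Emit:
{"method": "play_rows", "body": {"translation": [[0,0,0],[0,0,0],[0,0,0],[0,0,0],[0,0,0],[0,0,-0.015],[0,0,-0.045],[0,0,-0.05],[0,0,-0.04],[0.0245,0.0378,0],[0.0245,0.0378,0],[0.0245,0.0378,0],[0.0245,0.0378,0],[0.0245,0.0378,0],[0.0245,0.0378,0],[0.0245,0.0378,0],[0.0245,0.0378,0],[0,0,0],[0,0,0]], "delta_rot": [[0,0,0],[0,0,0],[0,0,0],[0,0,0],[0,0,0],[0,0,0],[0,0,0],[0,0,0],[0,0,0],[0,0,0],[0,0,0],[0,0,0],[0,0,0],[0,0,0],[0,0,0],[0,0,0],[0,0,0],[0,0,0],[0,0,0]], "grip": [0.364,0.364,0.364,0.364,0.364,0.364,0.364,0.364,0.364,0.364,0.364,0.364,0.364,0.364,0.364,0.364,0.364,0.364,0.364]}}

```text
clock: 37.7
tool_pos: [0.4653, -0.016, 0.2883]
eef_rot: [0.284, 0.959, -0.0, 0.0]
contact_force: [0.9, -0.1, -0.4]
opening: 0.68
finger_force: 0.0
```

Run:
```python
from h import *
s=r.get_state();print(np.round(s["tool_pos"],4),s["clock"],s["contact_force"])
im=r.snapshot("scene");r.snapshot("top")
for n,p in(("lid_square",(.465,-.376)),("lid_round",(.474,-.207)),("lid_rect",(.453,.393))): fit(n,.052,p,snap=False)
cv2.imwrite("pics/c7.png",np.hstack([cv2.resize(im[180:250,150:230],(400,350),interpolation=cv2.INTER_CUBIC),cv2.resize(im[220:340,330:467],(400,350),interpolation=cv2.INTER_CUBIC)]))
```

```text
[ 0.4653 -0.016   0.2883] 37.7 [ 0.90358201 -0.08315937 -0.42123865]
lid_square ALL [ 0.4637 -0.376   2.5223] 0.13 ('scene', [0.4638, -0.3745, 2.5302], np.float64(0.053)) ('top', [0.465, -0.3783, 2.5346], np.float64(0.077))
top lid_round not found
lid_round ALL [ 0.4744 -0.2074  0.0554] 0.034 ('scene', [0.4744, -0.2074, 0.0554], np.float64(0.034))
lid_rect ALL [0.4545 0.3923 2.0221] 0.655 ('scene', [0.4549, 0.3944, 2.0469], np.float64(0.354)) ('top', [0.4548, 0.3885, 2.065], np.float64(0.3))
```

View pics/c7.png

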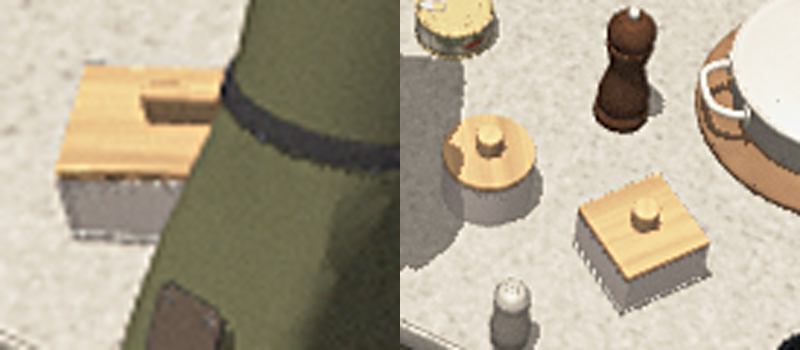

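All three lids are flush: the round one at crop (490,155), the square one at (643,225), and the rectangular one at left. I'll measure the slide position from the earlier clear picture to be sure of the 15 mm.

Run:
```python
from h import *
g=cv2.imread("pics/c6.png").astype(int); g0=cv2.imread("pics/scene0.png").astype(int)
a=np.radians(-64.7)
X=np.array([np.cos(a),np.sin(a),0]);Y=np.array([-X[1],X[0],0]);L=np.array([.4535,.393,.052])
for y in np.arange(-.036,.040,.003):
    u,v=(w2px("scene",L+.048*X+y*Y+[0,0,.018])-[150,180]+.5)*5
    print(round(y*1000),g[int(v),int(u)].tolist(),end=" ")
print()
a=2.39-np.pi;X=np.array([np.cos(a),np.sin(a),0]);Y=np.array([-X[1],X[0],0]);L=np.array([.468,-.3675,.06])
for y in np.arange(-.036,.040,.003):
    u,v=w2px("scene",L+.048*X+y*Y+[0,0,.018]).round().astype(int)
    print(round(y*1000),g0[v,u].tolist(),end=" ")
```

```text
-36 [143, 201, 247] -33 [153, 173, 186] -30 [158, 156, 147] -27 [154, 163, 162] -24 [157, 164, 167] -21 [160, 168, 170] -18 [160, 170, 171] -15 [155, 162, 165] -12 [154, 161, 165] -9 [155, 165, 166] -6 [159, 167, 167] -3 [160, 168, 169] 0 [158, 167, 168] 3 [158, 166, 167] 6 [155, 163, 164] 9 [155, 164, 165] 12 [159, 169, 170] 15 [160, 170, 170] 18 [127, 134, 133] 21 [58, 57, 57] 24 [83, 81, 75] 27 [117, 121, 123] 30 [116, 132, 150] 33 [128, 168, 205] 36 [141, 203, 249] 39 [146, 209, 244] 
-36 [152, 218, 246] -33 [159, 190, 220] -30 [163, 166, 162] -27 [164, 170, 171] -24 [164, 170, 171] -21 [161, 170, 168] -18 [164, 171, 172] -15 [162, 171, 173] -12 [162, 170, 171] -9 [162, 170, 172] -6 [165, 174, 172] -3 [163, 171, 171] 0 [163, 173, 174] 3 [169, 178, 178] 6 [97, 99, 103] 9 [68, 70, 68] 12 [116, 118, 118] 15 [119, 122, 122] 18 [119, 122, 122] 21 [137, 144, 143] 24 [171, 177, 179] 27 [154, 160, 158] 30 [77, 105, 136] 33 [165, 232, 255] 36 [165, 232, 255] 39 [150, 211, 243]
```

The slide's rear edge has moved about 14 mm and its front meets the slot end with no gap or shadowed end wall showing. The push force also rose above the sliding force at the stop. So the vent is shut, and I'm handing in.

```bash
python3 -c "
from plant import r
print(r.finish_job())"
```

```text
the job is handed in; nothing more can be done
None
```

I closed all three boxes with their own lids, pushed the vent slide shut, and handed the job in at about 38 s. I saw no bystander disturbed. The hand-in returned no verdict, so these results rest on the camera fits, pictures and contact forces.

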